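# Make up two touch-up kits from the garage stock

## Task

Make up the two touch-up kits in the trays, each thing flat or upright in the middle of its own bay: in the blue three-bay tray the yellow-lidded paint tin on the white disc, the white filler tub in the plain bay and the cork sanding block, sole down, on the white bar; in the grey two-bay tray the green-lidded tin on the white disc and the orange-capped glue bottle in the plain bay. Leave the red-lidded tin, the black bottle and the roll of tape where they are.

Things in the scene. Friction and masses are not known exactly. Their poses are not given: they have to be found in the camera images.
- yellow_tin: small upright paint tin, bright metal with a pale label and a yellow lid and yellow band; cylinder 54 mm in diameter, 70 mm tall, about 0.18 kg; origin at the centre of its underside, z up. Goes in the disc bay of the blue tray. Stock is shuffled over eight places, 95 mm or more apart: six in a row along y between robot and trays, one beyond each end of the trays.
- filler_tub: squat tub of wall filler, all-white lid, white body with a blue band; body 58 mm in diameter, lid 61 mm in diameter from 40 to 50 mm up, 50 mm tall, about 0.15 kg; origin at the centre of its underside, z up. Goes in the plain middle bay of the blue tray.
- sanding_block: brown cork sanding block with a black rubber sole, lying sole down: 48 mm along its own x, 72 mm along its own y, 40 mm tall, about 0.08 kg; origin at the centre of its underside, z up; at the start its x axis is within 0.5 rad of world x. Goes in the bar bay of the blue tray, sole down, either way round.
- green_tin: small upright paint tin, bright metal with a pale label and a green lid and green band; cylinder 54 mm in diameter, 70 mm tall, about 0.18 kg; origin at the centre of its underside, z up. Goes in the disc bay of the grey tray.
- glue_bottle: white bottle with an orange screw cap and orange band; body 44 mm in diameter and straight up to 62 mm, then a shoulder; cap 27 mm in diameter from 72 to 90 mm up; 90 mm tall, about 0.11 kg; origin at the centre of its underside, z up. Goes in the plain bay of the grey tray.
- long_tray: blue kit tray, fixed, 100 mm (x) by 292 mm (y); floor 4 mm thick, walls and dividers 4 mm thick, their tops 12 mm above the table; origin at the centre of its underside, yaw within 0.2 rad. Three bays 92 x 92 mm along its y, centred at x = 0: y = +96 mm has a white disc (72 mm across), y = 0 is plain, y = -96 mm has a white bar (76 x 20 mm). The trays stand side by side along y, in either order.
- short_tray: grey kit tray, fixed to the table, 100 mm along its x by 196 mm along its y, built like the blue one with two bays 92 x 92 mm: centre at y = +48 mm marked with a white disc (72 mm across), y = -48 mm plain, both at x = 0; origin at the centre of its underside, z up, yaw within 0.2 rad of the world.
- red_tin: small upright paint tin, bright metal with a pale label and a red lid and red band; cylinder 54 mm in diameter, 70 mm tall, about 0.18 kg; origin at the centre of its underside, z up. Not wanted: stays where it stands among the stock.
- oil_bottle: black bottle with a black cap and grey band, same shape and size as the glue bottle (44 mm in diameter, 90 mm tall); origin at the centre of its underside. Not wanted: stays where it stands.
- tape_roll: roll of blue tape lying flat, a ring 84 mm in outer and 60 mm in inner diameter, 24 mm tall; origin at the centre of its underside. Not wanted: stays where it lies.
There are look-alikes about, which are no part of the job. There is more than one size of the short_tray; the job needs the largest.

How it is judged:
By the outcome, as a careful person would: the job done as asked, in the order asked, and still so for the second after the job is handed in, with the robot touching nothing.
It also fails if it takes over 120 s, if anything falls off the work surface, if the arm or the gripper's body presses on something with over 40 N, if the wrist force passes 120 N, or if a joint passes its speed limit or range.

## Robot

A 6-joint arm with a two-finger parallel gripper is mounted at the origin on the work surface. World frame = base frame: x ahead of the robot, y to its left, z up, the work surface at z = 0. Lengths are in mm, angles in rad, forces in N, time in s.
With the tool pointing down it reaches from about 325 to 875 mm from the base axis. Payload 4.4 kg.
Tool frame: the origin (TCP) lies at the very end of the fingers, on their centre line; the grasp point (between the pads) lies 19 mm behind it; z points along the fingers, x is the direction in which the jaws open and shut, and the axes are right-handed (so a half turn about z gives the same grasp; the last joint's range is limited). The gripper opens to 85 mm and grips with 20 to 120 N. Pads are 22 mm wide; open, the fingers measure 114 mm over their backs; the gripper's body (76 mm by 85 mm) begins 54 mm behind the grasp point. The pads swing forward as they close: fully open they stand 13 mm farther back than shut.
Start: joints at [-1.284, 0.207, 1.542, -0, 1.393, -0.15], TCP at [243.759, -520.777, 231.282] pointing down, gripper open.
Joint ranges: [-2.73, 2.73], [-0.86, 2.22], [0.23, 2.46], [-1.11, 4.25], [0.08, 2.63], [-2.82, 2.82]. Speed limits (rad/s): [2.79, 2.79, 3.14, 3.14, 3.14, 3.14].

## Interface

Orientations are given as a unit quaternion [x, y, z, w].
In Python, from bench import sensors, optics, finish_job gives the robot as it stands.
- The arm moves only by the tool send_rows, never from a script. Its argument "commands" is a list of rows, each a list of 3 entries, a list of its own where there are three numbers: the opening, from 0 (shut) to 1 (fully open), then the shift along the world's x, y, z in mm, then the turn, a rotation vector about the world's x, y, z in degrees. In form: [[gripper, [x, y, z], [wx, wy, wz]], ...]. A call has 1 to 12 rows; each row shifts and turns the commanded pose from where the row before left it; what a row does not reach is not made up. A row lasts 1/10 s, in which the tool goes at most 50 mm and 8.59 degrees, less where a joint would pass 70% of its speed; a pose out of reach is approached as far as the arm can. A call with a gripper value outside its range is refused whole. The fingers move at their own pace and stop on an object; the grip force is fixed at half the most. Time passes only in rows, so rows that do not move let the fingers close. It gives the time, the measured TCP pose, the force and the opening at its end, in the units of the state.
- sensors.sense(): the state, without advancing time (a new reading comes with each control period).
- optics.read_camera(name): name is "scene" or "top"; returns the picture (420x560x3 uint8, blue, green, red); there is no depth.
- optics.get_calibration(name): a dict with "mtx" (3x3 intrinsics, pixels), "k1" (the pictures are not rectified: a ray, as slopes to the right and down, at radius r is drawn at 1 + k1 r^2 times it, then the intrinsics apply), "R" (3x3) and "t" (3): a world point X has camera coordinates R X + t. Camera axes: x right, y down, z forward; pixel columns grow to the right and rows downward; lengths in mm; the calibration is good to about 2 mm. A picture is of the moment at which its call begins. get_calibration takes no time and is no camera call.
- finish_job(): hands the job in, once; it reports no verdict.
The state is a dict: "t": time; "q": joint angles; "dq": joint speeds; "tau": joint torques, N m; "ee_pos": TCP position; "ee_rot": TCP orientation; "contact_force": force on the tool from outside, world axes, zero at the start; "ft_torque": the same for the moment, N m; "grip_width": finger opening in mm.
Only numpy, scipy, OpenCV 4.12 (cv2) and the standard library are available. Lean on these libraries where they do the work, as an engineer would, in place of code of your own. Each camera call takes 0.05 s, during which the arm holds its last target.

## Working session

There is one attempt and no reset: what is moved stays moved. The work goes in short steps, Python scripts to look and compute and a tool call to move; the robot and the scene stay as the last step left them, time stands still between calls to the robot, and variables do not carry over. Pictures are saved under pics/ and viewed, and the job is handed in when it is done.

Besides the shell and the picture viewer there is one more tool, called after ">>>" as name(argument=value, ...), one argument or row to a line, values as JSON. send_rows: Moves the arm, as the interface text tells. Its arguments: {"type":"object","properties":{"commands":{"type":"array"}},"required":["commands"]}

```bash
mkdir -p pics; python3 - <<'E'
from bench import sensors, optics
import cv2,numpy as np
for n in("scene","top"):
    im=optics.read_camera(n); cv2.imwrite(f"pics/{n}0.png",im)
    c=optics.get_calibration(n); print(n,{k:np.round(v,4).tolist() for k,v in c.items()})
s=sensors.sense(); print({k:np.round(v,3).tolist() for k,v in s.items()})
E
```

```text
scene {'mtx': [[485.4837, 0.0, 283.8104], [0.0, 485.4837, 209.7012], [0.0, 0.0, 1.0]], 'k1': -0.0808, 'R': [[0.7394, 0.6731, 0.0166], [0.5693, -0.6118, -0.5493], [-0.3595, 0.4156, -0.8355]], 't': [-350.8323, -233.7722, 1487.6898]}
top {'mtx': [[518.8983, 0.0, 295.6126], [0.0, 518.8983, 211.1887], [0.0, 0.0, 1.0]], 'k1': 0.0067, 'R': [[-0.019, -0.9996, 0.0231], [-0.9983, 0.0177, -0.0561], [0.0556, -0.0241, -0.9982]], 't': [-7.7481, 456.4922, 1301.8741]}
{'t': 0.1, 'q': [-1.283, 0.207, 1.543, 0.0, 1.394, -0.151], 'dq': [-0.001, -0.003, -0.003, -0.001, -0.001, -0.0], 'tau': [-0.0, -38.409, -29.255, -0.0, 0.005, -0.0], 'ee_pos': [243.572, -520.085, 230.219], 'ee_rot': [0.844, -0.537, -0.001, -0.001], 'contact_force': [-0.111, -0.194, 0.617], 'ft_torque': [0.025, 0.037, 0.036], 'grip_width': 85.117}
```

View pics/top0.png

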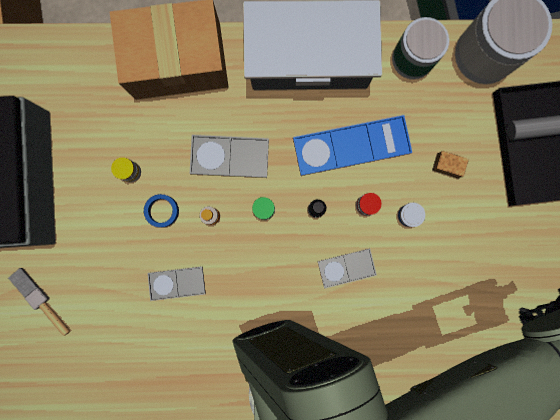

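View pics/scene0.png

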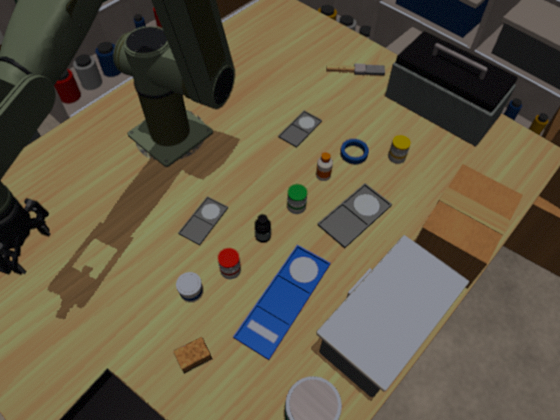

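Top view: yellow tin (124,168), green tin (263,209), red tin (369,204), glue bottle (209,215), oil bottle (317,208), tub (411,215), block (451,164), tape (161,211), blue tray (352,145). Three grey trays, at (230,157), (177,283) and (347,268). The first looks largest and I'll measure all three.

```bash
cat > h.py <<'E'
import cv2,numpy as np
from bench import optics
def ray(n,u,v):
    c=optics.get_calibration(n);K=np.array(c["mtx"]);k=c["k1"];R=np.array(c["R"]);t=np.array(c["t"])
    p=cv2.undistortPoints(np.array([[[u,v]]],float),K,np.array([k,0,0,0.]))[0,0]
    return -R.T@t, R.T@np.array([p[0],p[1],1.])
def onz(n,u,v,z):
    o,d=ray(n,u,v); return o+d*(z-o[2])/d[2]
def proj(n,X):
    c=optics.get_calibration(n);R=np.array(c["R"]);
    return cv2.projectPoints(np.array([X],float),cv2.Rodrigues(R)[0],np.array(c["t"],float),np.array(c["mtx"]),np.array([c["k1"],0,0,0.]))[0].ravel()
def two(u1,u2):
    o1,d1=ray("top",*u1);o2,d2=ray("scene",*u2);d1/=np.linalg.norm(d1);d2/=np.linalg.norm(d2)
    A=np.stack([d1,-d2],1);s=np.linalg.lstsq(A,o2-o1,rcond=None)[0]
    a,b=o1+s[0]*d1,o2+s[1]*d2;return (a+b)/2,np.linalg.norm(a-b)
def blobs(im,mask,box,amin=40):
    x0,y0,x1,y1=box;m=np.zeros_like(mask);m[y0:y1,x0:x1]=mask[y0:y1,x0:x1]
    cs=[c for c in cv2.findContours(m,cv2.RETR_EXTERNAL,cv2.CHAIN_APPROX_NONE)[0] if cv2.contourArea(c)>amin]
    return sorted(cs,key=cv2.contourArea,reverse=True)
E
python3 - <<'E'
from h import *
for n,(x0,y0,x1,y1) in dict(top=(100,105,480,305),scene=(150,90,430,380)).items():
    im=cv2.imread(f"pics/{n}0.png")[y0:y1,x0:x1]
    s=2 if n=="top" else 2
    cv2.imwrite(f"pics/{n}0z.png",cv2.resize(im,None,fx=s,fy=s,interpolation=cv2.INTER_CUBIC))
E
```

```text
(no output)
```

View pics/top0z.png

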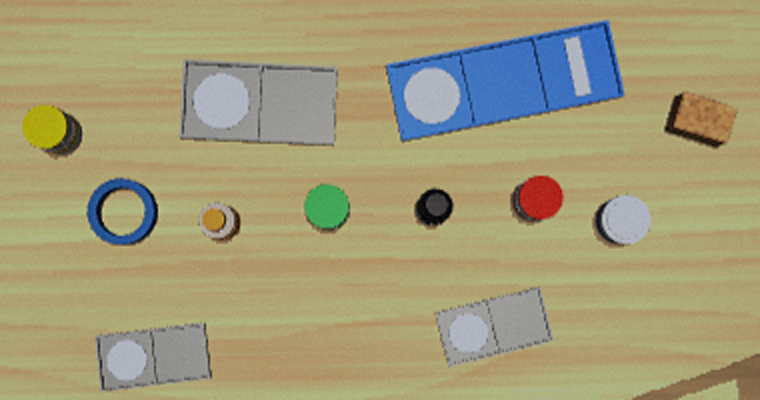

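View pics/scene0z.png

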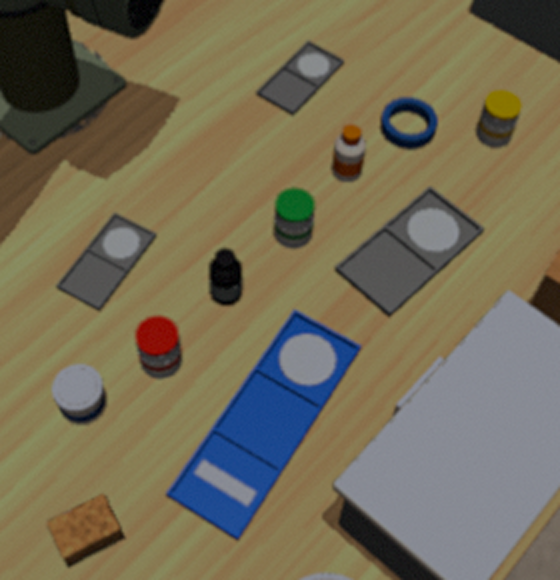

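Both crops confirm the identities: the yellow, green and red lids are distinct, the glue bottle has the orange cap and the tub has the white lid with a blue band. Now I'll measure positions.

```bash
python3 - <<'E'
from h import *
im=cv2.imread("pics/top0.png")[140:190,425:480];b=cv2.imread("pics/scene0.png")[330:380,165:220]
cv2.imwrite("pics/blk.png",np.hstack([cv2.resize(i,None,fx=7,fy=7,interpolation=cv2.INTER_NEAREST)[:350,:385] for i in(im,b)]))
for n,bx,z in(("top",(430,145,474,182),40),("scene",(168,332,216,375),40)):
    i=cv2.imread(f"pics/{n}0.png");h=cv2.cvtColor(i,cv2.COLOR_BGR2HSV)
    for lo in((4,90,100 if n=="top" else 75),(0,110,80 if n=="top" else 60)):
        m=cv2.inRange(h,lo,(16 if n=="top" else 15,255,255));m=cv2.morphologyEx(m,cv2.MORPH_CLOSE,np.ones((3,3)))
        c=blobs(i,m,bx,50)[0];P=np.array([onz(n,*p[0],z)[:2] for p in c.astype(float)],np.float32)
        print(n,lo,np.round(cv2.minAreaRect(P)[0],1),np.round(cv2.minAreaRect(P)[1],1),round(cv2.minAreaRect(P)[2],1),cv2.boundingRect(c))
E
```

```text
top (4, 90, 100) [ 568.5 -410.6] [69.9 47.5] 70.9 (437, 151, 31, 25)
top (0, 110, 80) [ 568.4 -410.6] [70.1 48. ] 71.5 (437, 151, 31, 25)
scene (4, 90, 75) [ 568.9 -412.6] [68.1 46. ] 72.0 (176, 338, 34, 29)
scene (0, 110, 60) [ 569.4 -412.7] [68.1 47.1] 72.0 (176, 338, 34, 30)
```

View pics/blk.png

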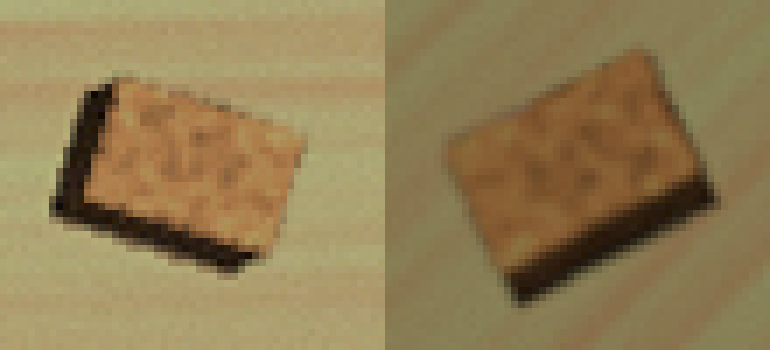

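Everything matches the given sizes. The largest grey tray is the one at (601,150), measuring 101x197 mm. The other two are 71x138. I'll start with the yellow tin at (565,402.7).

>>> send_rows(
  commands=[
    [1,[16,46,0],[0,0,8.4]],
    [1,[16,46,0],[0,0,8.4]],
    [1,[16,46,0],[0,0,8.4]],
    [1,[16,46,0],[0,0,8.4]],
    [1,[16,46,0],[0,0,8.4]],
    [1,[16,46,0],[0,0,8.4]],
    [1,[16,46,0],[0,0,8.4]],
    [1,[16,46,0],[0,0,8.4]],
    [1,[16,46,0],[0,0,8.4]],
    [1,[16,46,0],[0,0,0]],
    [1,[16,46,0],[0,0,0]],
    [1,[16,46,0],[0,0,0]],
  ],
)

```text
t: 1.3
ee_pos: [435.7, 33.3, 231.1]
ee_rot: [0.996, 0.093, 0.0, 0.0]
contact_force: [0.4, 0.4, 0.4]
grip_width: 85.4
```

>>> send_rows(
  commands=[
    [1,[16,46,0],[0,0,0]],
    [1,[16,46,0],[0,0,0]],
    [1,[16,46,0],[0,0,0]],
    [1,[16,46,0],[0,0,0]],
    [1,[16,46,0],[0,0,0]],
    [1,[16,46,0],[0,0,0]],
    [1,[16,46,-40],[0,0,0]],
    [1,[16,46,-40],[0,0,0]],
    [1,[0,0,0],[0,0,0]],
    [1,[0,0,0],[0,0,0]],
    [1,[0,0,0],[0,0,0]],
  ],
)

```text
t: 2.4
ee_pos: [557.7, 379.7, 169.2]
ee_rot: [0.996, 0.093, 0.001, -0.0]
contact_force: [1.3, 0.3, 0.6]
grip_width: 85.4
```

>>> send_rows(
  commands=[
    [1,[7.5,23,-30],[0,0,0]],
    [1,[0,0,-20],[0,0,0]],
    [1,[0,0,0],[0,0,0]],
    [1,[0,0,0],[0,0,0]],
  ],
)

```text
t: 2.8
ee_pos: [565.5, 402.4, 120.3]
ee_rot: [0.996, 0.092, 0.001, -0.0]
contact_force: [-0.2, -0.4, 0.0]
grip_width: 85.5
```

```bash
cat > pic.py <<'E'
import sys
from h import *
from bench import sensors
tag=sys.argv[1]; crop=dict(top=(100,105,480,305),scene=(150,90,430,380))
o=[]
for n in sys.argv[2:]:
    im=optics.read_camera(n);cv2.imwrite(f"pics/{n}{tag}.png",im);x0,y0,x1,y1=crop[n]
    cv2.imwrite(f"pics/{n}{tag}z.png",cv2.resize(im[y0:y1,x0:x1],None,fx=2,fy=2,interpolation=cv2.INTER_CUBIC))
E
python3 pic.py 1 top scene
```

```text
(no output)
```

View pics/scene1z.png

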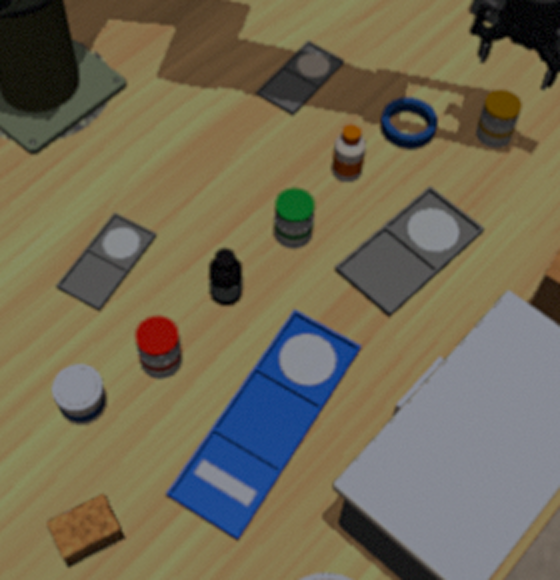

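The scene view shows the open fingers, at crop (485,55) and (550,80), straddling the line above the yellow tin at (502,105). Descending.

>>> send_rows(
  commands=[
    [1,[0,0,-30],[0,0,0]],
    [1,[0,0,-30],[0,0,0]],
    [1,[0,0,-25],[0,0,0]],
    [1,[0,0,-12],[0,0,0]],
    [1,[0,0,0],[0,0,0]],
    [0,[0,0,0],[0,0,0]],
    [0,[0,0,0],[0,0,0]],
    [0,[0,0,0],[0,0,0]],
    [0,[0,0,0],[0,0,0]],
    [0,[0,0,0],[0,0,0]],
  ],
)

```text
t: 3.9
ee_pos: [566.4, 404.3, 23.7]
ee_rot: [0.996, 0.093, 0.002, -0.001]
contact_force: [-0.7, -0.8, 5.9]
grip_width: 52.8
```

>>> send_rows(
  commands=[
    [0,[0,0,20],[0,0,0]],
    [0,[0,0,40],[0,0,0]],
    [0,[0,0,30],[0,0,0]],
    [0,[4,-45,0],[0,0,0]],
    [0,[4,-45,0],[0,0,0]],
    [0,[4,-45,0],[0,0,0]],
    [0,[4,-45,0],[0,0,0]],
    [0,[4,-45,0],[0,0,0]],
    [0,[4,-45,0],[0,0,0]],
    [0,[4,-45,0],[0,0,0]],
    [0,[4,-45,0],[0,0,0]],
    [0,[4,-45,0],[0,0,0]],
  ],
)

```text
t: 5.1
ee_pos: [600.2, -3.5, 110.7]
ee_rot: [0.996, 0.093, -0.0, -0.0]
contact_force: [0.4, 1.2, -2.9]
grip_width: 53.0
```

>>> send_rows(
  commands=[
    [0,[4,-45,0],[0,0,0]],
    [0,[0,-20,0],[0,0,0]],
    [0,[0,0,0],[0,0,0]],
    [0,[0,0,0],[0,0,0]],
    [0,[0,0,0],[0,0,0]],
  ],
)

```text
t: 5.6
ee_pos: [604.2, -65.6, 110.5]
ee_rot: [0.996, 0.094, -0.0, -0.0]
contact_force: [-0.4, 0.5, -2.4]
grip_width: 52.7
```

```bash
python3 pic.py 2 scene top
```

```text
(no output)
```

View pics/scene2z.png

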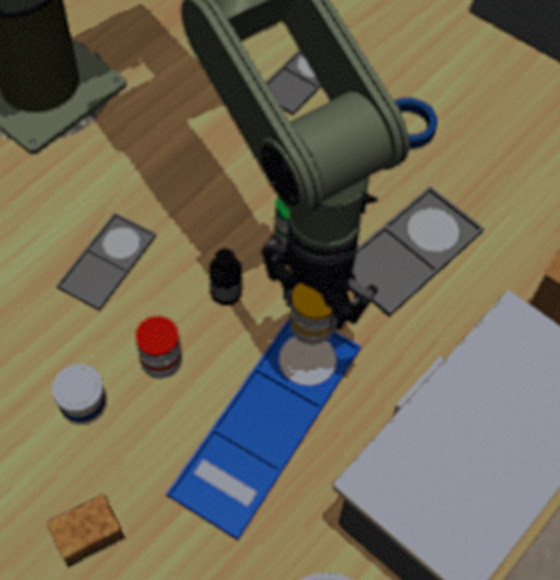

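The tin is held upright above the disc bay. Lowering.

>>> send_rows(
  commands=[
    [0,[2.6,-5,-30],[0,0,0]],
    [0,[0,0,-30],[0,0,0]],
    [0,[0,0,-14],[0,0,0]],
    [0,[0,0,-4],[0,0,0]],
    [0,[0,0,-3],[0,0,0]],
    [0,[0,0,0],[0,0,0]],
    [0,[0,0,0],[0,0,0]],
  ],
)

```text
t: 6.4
ee_pos: [608.5, -72.0, 31.4]
ee_rot: [0.996, 0.093, 0.001, 0.0]
contact_force: [-0.4, 0.0, -1.9]
grip_width: 52.8
```

>>> send_rows(
  commands=[
    [0,[-1.5,1.5,-1.5],[0,0,0]],
    [0,[0,0,-1],[0,0,0]],
    [0,[0,0,-1],[0,0,0]],
    [0,[0,0,0],[0,0,0]],
  ],
)

```text
t: 6.8
ee_pos: [606.0, -70.3, 27.7]
ee_rot: [0.996, 0.093, 0.0, 0.0]
contact_force: [-3.3, -0.2, 5.7]
grip_width: 53.0
```

Contact with the floor (5.7 N up). Releasing and lifting.

>>> send_rows(
  commands=[
    [1,[0,0,0],[0,0,0]],
    [1,[0,0,0],[0,0,0]],
    [1,[0,0,0],[0,0,0]],
    [1,[0,0,0],[0,0,0]],
    [1,[0,0,30],[0,0,0]],
    [1,[0,0,45],[0,0,0]],
    [1,[0,0,45],[0,0,0]],
    [1,[-33,-35,0],[0,0,0]],
    [1,[-33,-35,0],[0,0,0]],
    [1,[-33,-35,0],[0,0,0]],
    [1,[-33,-35,0],[0,0,0]],
    [1,[-25,-35,0],[0,0,-6]],
  ],
)

```text
t: 8.0
ee_pos: [446.8, -246.1, 146.3]
ee_rot: [0.999, 0.04, -0.0, -0.0]
contact_force: [-0.1, -0.2, 1.0]
grip_width: 85.5
```

>>> send_rows(
  commands=[
    [1,[-4,-30,0],[0,0,0]],
    [1,[-4,-30,0],[0,0,0]],
    [1,[0,0,0],[0,0,0]],
    [1,[0,0,0],[0,0,0]],
  ],
)

```text
t: 8.4
ee_pos: [440.5, -305.6, 146.2]
ee_rot: [0.999, 0.04, -0.0, -0.0]
contact_force: [0.5, -1.0, -1.1]
grip_width: 85.3
```

```bash
python3 pic.py 3 scene top
```

```text
(no output)
```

View pics/scene3z.png

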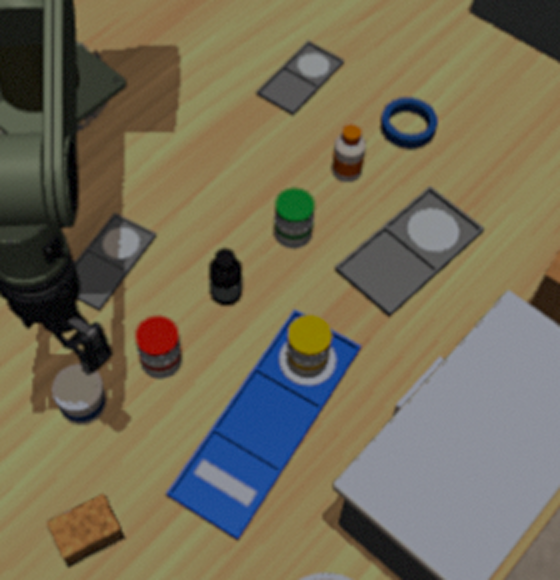

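View pics/top3z.png

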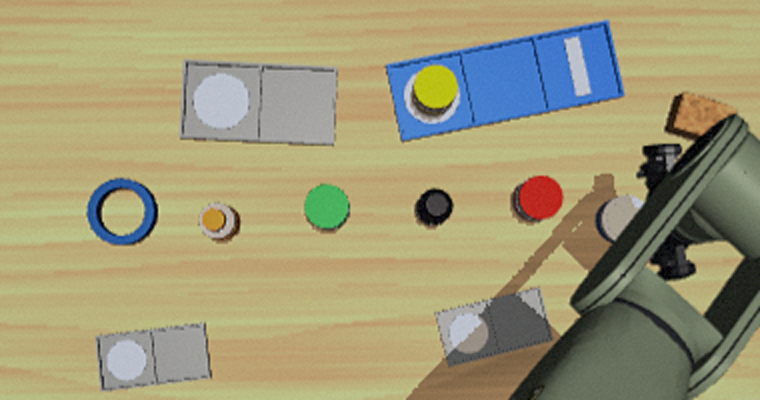

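Yellow tin sits on the disc at crop (435,88) and the gripper is over the tub. I'll measure the tin's centre and descend on the tub.

```bash
python3 - <<'E'
from h import *
for n,b in(("top",(300,130,340,165)),("scene",(290,245,320,270))):
    i=cv2.imread(f"pics/{n}3.png");m=cv2.inRange(cv2.cvtColor(i,cv2.COLOR_BGR2HSV),(22,150,90),(34,255,255))
    (x,y),_,_=cv2.fitEllipse(blobs(i,m,b)[0]);print(n,onz(n,x,y,74).round(1))
E
```

```text
top [605.9 -70.7  74. ]
scene [606.6 -71.6  74. ]
```

>>> send_rows(
  commands=[
    [1,[1,0.5,-45],[0,0,0]],
    [1,[0,0,-40],[0,0,0]],
    [1,[0,0,-25],[0,0,0]],
    [1,[0,0,-15],[0,0,0]],
    [1,[0,0,0],[0,0,0]],
    [0,[0,0,0],[0,0,0]],
    [0,[0,0,0],[0,0,0]],
    [0,[0,0,0],[0,0,0]],
    [0,[0,0,0],[0,0,0]],
    [0,[0,0,0],[0,0,0]],
  ],
)

```text
t: 9.5
ee_pos: [443.5, -306.3, 23.7]
ee_rot: [0.999, 0.041, 0.002, 0.002]
contact_force: [0.2, 1.2, 6.0]
grip_width: 58.9
```

>>> send_rows(
  commands=[
    [0,[0,0,20],[0,0,0]],
    [0,[0,0,40],[0,0,0]],
    [0,[0,0,35],[0,0,0]],
    [0,[36,28,0],[0,0,6]],
    [0,[36,28,0],[0,0,0]],
    [0,[36,28,0],[0,0,0]],
    [0,[36,28,0],[0,0,0]],
    [0,[36,28,0],[0,0,0]],
    [0,[0,0,0],[0,0,0]],
    [0,[0,0,0],[0,0,0]],
    [0,[0,0,0],[0,0,0]],
  ],
)

```text
t: 10.6
ee_pos: [620.8, -165.2, 116.1]
ee_rot: [0.996, 0.093, -0.001, -0.0]
contact_force: [0.1, 0.3, -1.8]
grip_width: 59.2
```

```bash
python3 pic.py 4 scene
```

```text
(no output)
```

View pics/scene4z.png

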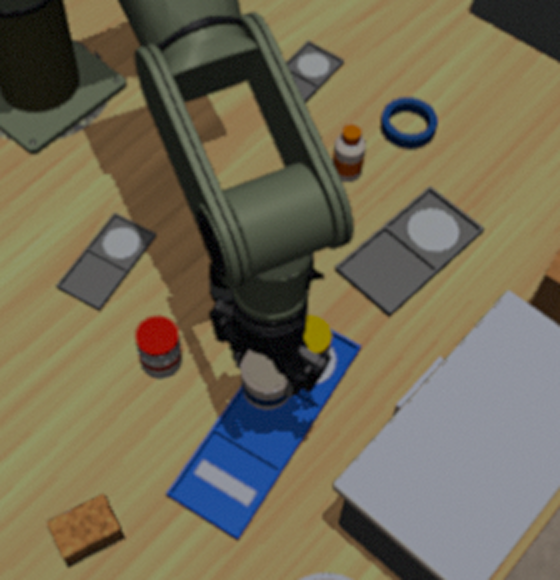

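Tub is held level above the middle bay.

>>> send_rows(
  commands=[
    [0,[2.5,-0.5,-40],[0,0,0]],
    [0,[0,0,-30],[0,0,0]],
    [0,[0,0,-12],[0,0,0]],
    [0,[0,0,0],[0,0,0]],
    [0,[0,0,-2],[0,0,0]],
    [0,[0,0,-2],[0,0,0]],
    [0,[0,0,0],[0,0,0]],
  ],
)

```text
t: 11.35
ee_pos: [625.4, -165.9, 31.9]
ee_rot: [0.996, 0.093, 0.001, 0.001]
contact_force: [0.3, 0.2, -1.1]
grip_width: 58.7
```

>>> send_rows(
  commands=[
    [0,[-1,0.5,-2],[0,0,0]],
    [0,[0,0,-1.5],[0,0,0]],
    [0,[0,0,0],[0,0,0]],
  ],
)

```text
t: 11.65
ee_pos: [623.6, -164.7, 27.8]
ee_rot: [0.996, 0.093, 0.0, 0.0]
contact_force: [-1.5, 0.7, 3.8]
grip_width: 58.7
```

>>> send_rows(
  commands=[
    [1,[0,0,0],[0,0,0]],
    [1,[0,0,0],[0,0,0]],
    [1,[0,0,0],[0,0,0]],
    [1,[0,0,0],[0,0,0]],
    [1,[0,0,30],[0,0,0]],
    [1,[0,0,40],[0,0,0]],
    [1,[-9,-41,0],[0,0,-7.2]],
    [1,[-9,-41,0],[0,0,-7.2]],
    [1,[-9,-41,0],[0,0,-7.2]],
    [1,[-9,-41,0],[0,0,-7.1]],
    [1,[-9,-41,0],[0,0,0]],
    [1,[-9,-41,0],[0,0,0]],
  ],
)

```text
t: 12.85
ee_pos: [568.7, -412.3, 96.7]
ee_rot: [0.988, -0.157, -0.0, -0.0]
contact_force: [-0.3, -0.3, 0.3]
grip_width: 85.1
```

>>> send_rows(
  commands=[
    [1,[0,0,0],[0,0,0]],
    [1,[0,0,0],[0,0,0]],
  ],
)

```text
t: 13.05
ee_pos: [568.6, -411.7, 96.4]
ee_rot: [0.987, -0.158, -0.0, -0.0]
contact_force: [-0.1, 0.1, 0.1]
grip_width: 85.2
```

```bash
python3 pic.py 5 scene top; python3 - <<'E'
from h import *
i=cv2.imread("pics/top5.png");m=cv2.inRange(cv2.cvtColor(i,cv2.COLOR_BGR2HSV),(0,0,150),(180,60,255))
(x,y),a,_=cv2.fitEllipse(blobs(i,m,(338,120,375,165))[0]);print(x,y,a,onz("top",x,y,54).round(1))
E
```

```text
354.24603271484375 141.83074951171875 (22.794761657714844, 23.239418029785156) [ 623.6 -163.8   54. ]
```

View pics/top5z.png

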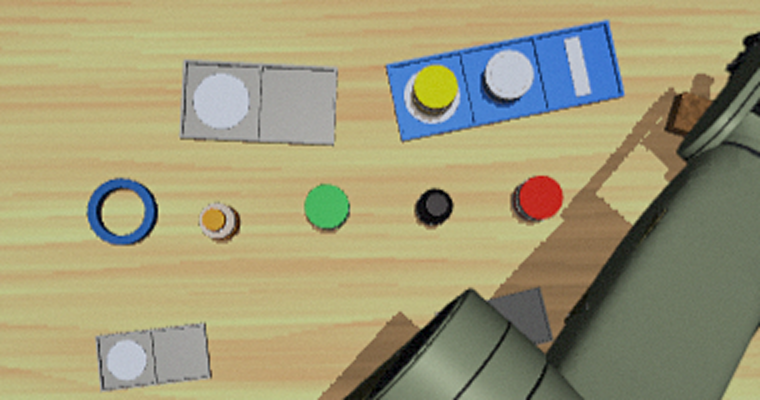

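View pics/scene5z.png

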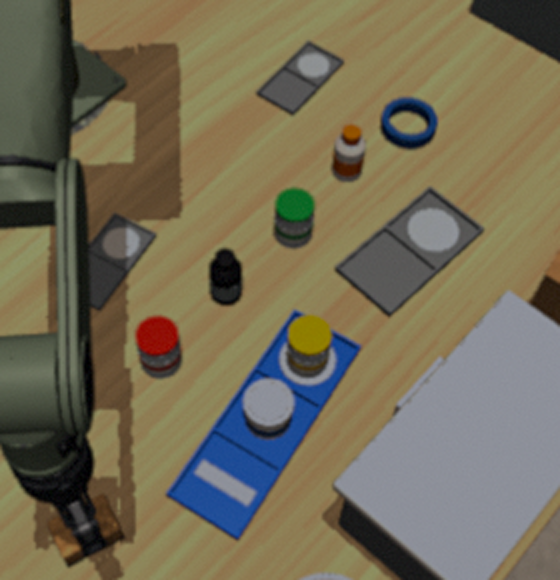

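Tub is centred in the middle bay at (623.6,-163.8) and upright. The gripper is over the block, aligned with it. Descending.

>>> send_rows(
  commands=[
    [1,[0,0,-40],[0,0,0]],
    [1,[0,0,-30],[0,0,0]],
    [1,[0,0,-17],[0,0,0]],
    [1,[0,0,0],[0,0,0]],
    [0,[0,0,0],[0,0,0]],
    [0,[0,0,0],[0,0,0]],
    [0,[0,0,0],[0,0,0]],
    [0,[0,0,0],[0,0,0]],
    [0,[0,0,0],[0,0,0]],
  ],
)

```text
t: 14.05
ee_pos: [570.9, -412.3, 12.7]
ee_rot: [0.988, -0.157, 0.002, 0.001]
contact_force: [0.5, -0.1, 5.7]
grip_width: 47.1
```

>>> send_rows(
  commands=[
    [0,[0,0,15],[0,0,0]],
    [0,[0,0,35],[0,0,0]],
    [0,[0,0,25],[0,0,0]],
    [0,[17.5,38,0],[0,0,7.2]],
    [0,[17.5,38,0],[0,0,7.2]],
    [0,[17.5,38,0],[0,0,7.2]],
    [0,[17.5,38,0],[0,0,7.2]],
    [0,[0,0,0],[0,0,0]],
    [0,[0,0,0],[0,0,0]],
    [0,[0,0,0],[0,0,0]],
  ],
)

```text
t: 15.05
ee_pos: [638.8, -259.6, 85.1]
ee_rot: [0.996, 0.093, -0.0, 0.0]
contact_force: [0.0, -1.0, -1.0]
grip_width: 47.1
```

```bash
python3 pic.py 6 scene
```

```text
(no output)
```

View pics/scene6z.png

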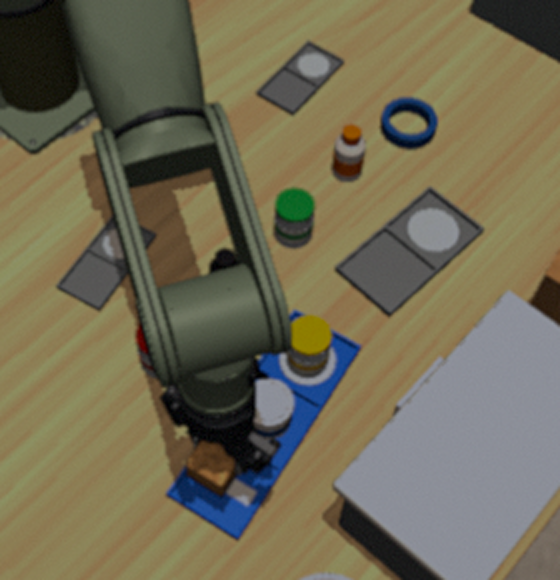

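>>> send_rows(
  commands=[
    [0,[2,0,-35],[0,0,0]],
    [0,[0,0,-20],[0,0,0]],
    [0,[0,0,-6],[0,0,0]],
    [0,[0,0,-2],[0,0,0]],
    [0,[0,0,0],[0,0,0]],
    [0,[0,0,0],[0,0,0]],
  ],
)

```text
t: 15.7
ee_pos: [642.4, -259.8, 23.6]
ee_rot: [0.996, 0.094, 0.001, 0.001]
contact_force: [0.1, -0.9, 0.1]
grip_width: 47.0
```

>>> send_rows(
  commands=[
    [0,[0,0.5,-3],[0,0,0]],
    [0,[0,0,-2],[0,0,0]],
    [0,[0,0,-1.5],[0,0,0]],
    [0,[0,0,0],[0,0,0]],
  ],
)

```text
t: 16.1
ee_pos: [641.7, -258.4, 16.7]
ee_rot: [0.996, 0.094, 0.0, 0.0]
contact_force: [-1.5, 1.1, 4.4]
grip_width: 46.5
```

>>> send_rows(
  commands=[
    [0.72,[0,0,0],[0,0,0]],
    [0.72,[0,0,0],[0,0,0]],
    [0.72,[0,0,0],[0,0,0]],
    [0.72,[0,0,25],[0,0,0]],
    [1,[0,0,45],[0,0,0]],
    [1,[0,0,45],[0,0,0]],
    [1,[0,0,15],[0,0,0]],
    [1,[-23,40,0],[0,0,-7.2]],
    [1,[-23,40,0],[0,0,-7.2]],
    [1,[-23,40,0],[0,0,0]],
    [1,[-23,40,0],[0,0,0]],
    [1,[-23,40,0],[0,0,0]],
  ],
)

```text
t: 17.3
ee_pos: [524.6, -56.7, 144.5]
ee_rot: [0.999, -0.032, -0.001, -0.0]
contact_force: [0.9, 0.7, -0.2]
grip_width: 85.5
```

>>> send_rows(
  commands=[
    [1,[-23,40,0],[0,0,0]],
    [1,[-23,40,0],[0,0,0]],
    [1,[-18,42,0],[0,0,0]],
    [1,[0,0,0],[0,0,0]],
    [1,[0,0,0],[0,0,0]],
  ],
)

```text
t: 17.8
ee_pos: [461.6, 64.5, 144.9]
ee_rot: [1.0, -0.03, -0.0, 0.0]
contact_force: [0.8, -0.1, 0.4]
grip_width: 85.1
```

```bash
python3 pic.py 7 scene top; python3 - <<'E'
from h import *
for n,bx in(("top",(375,115,410,165)),("scene",(240,300,290,355))):
    i=cv2.imread(f"pics/{n}7.png");m=cv2.inRange(cv2.cvtColor(i,cv2.COLOR_BGR2HSV),(0,90,60),(18,255,255))
    m=cv2.morphologyEx(m,cv2.MORPH_CLOSE,np.ones((3,3)))
    b=blobs(i,m,bx)
    if b:
        P=np.array([onz(n,*p[0],44)[:2] for p in b[0].astype(float)],np.float32);print(n,cv2.minAreaRect(P))
E
```

```text
top ((641.2279663085938, -258.9630432128906), (46.83740997314453, 72.18537902832031), 11.22159481048584)
scene ((643.453369140625, -261.0399475097656), (47.89628601074219, 71.7217025756836), 11.196054458618164)
```

View pics/top7z.png

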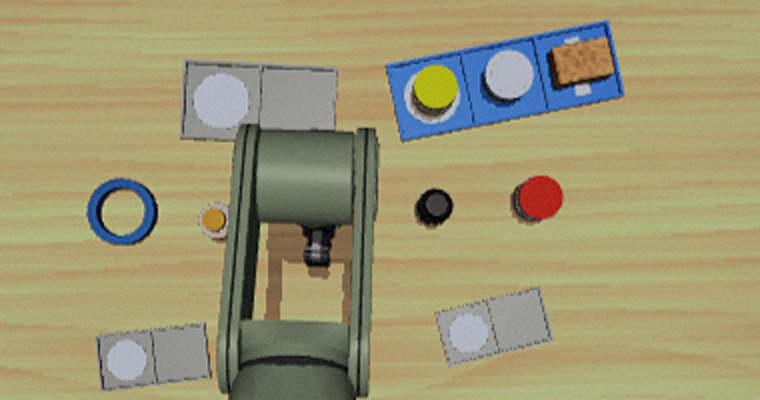

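View pics/scene7z.png

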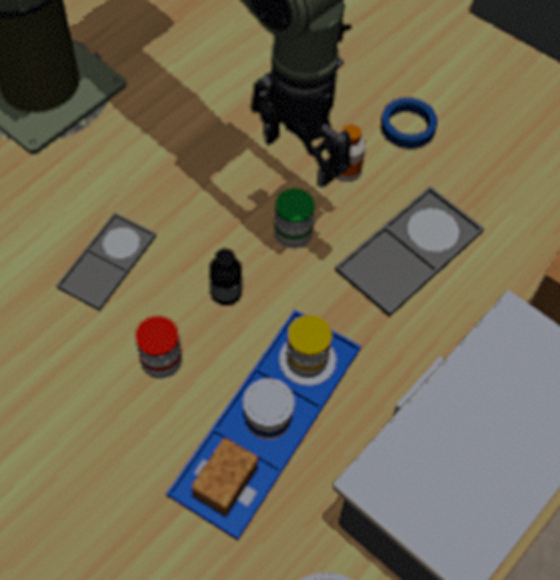

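Block is centred on the bar, square to the tray. Blue tray done. Next, the green tin.

>>> send_rows(
  commands=[
    [1,[1,0,-40],[0,0,0]],
    [1,[0,0,-40],[0,0,0]],
    [1,[0,0,-28],[0,0,0]],
    [1,[0,0,-14],[0,0,0]],
    [1,[0,0,0],[0,0,0]],
    [0,[0,0,0],[0,0,0]],
    [0,[0,0,0],[0,0,0]],
    [0,[0,0,0],[0,0,0]],
    [0,[0,0,0],[0,0,0]],
    [0,[0,0,0],[0,0,0]],
  ],
)

```text
t: 18.9
ee_pos: [465.1, 63.4, 24.9]
ee_rot: [1.0, -0.031, 0.002, 0.0]
contact_force: [-0.2, -0.9, 5.8]
grip_width: 52.8
```

>>> send_rows(
  commands=[
    [0,[0,0,20],[0,0,0]],
    [0,[0,0,40],[0,0,0]],
    [0,[0,0,40],[0,0,0]],
    [0,[27.5,27,0],[0,0,0]],
    [0,[27.5,27,0],[0,0,0]],
    [0,[27.5,27,0],[0,0,0]],
    [0,[27.5,27,0],[0,0,0]],
    [0,[27.5,27,0],[0,0,0]],
    [0,[0,0,0],[0,0,0]],
    [0,[0,0,0],[0,0,0]],
    [0,[0,0,0],[0,0,0]],
  ],
)

```text
t: 20.0
ee_pos: [599.3, 198.2, 122.5]
ee_rot: [0.999, -0.032, -0.001, 0.0]
contact_force: [-0.7, 0.6, -2.0]
grip_width: 52.8
```

```bash
python3 pic.py 8 scene
```

```text
(no output)
```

View pics/scene8z.png

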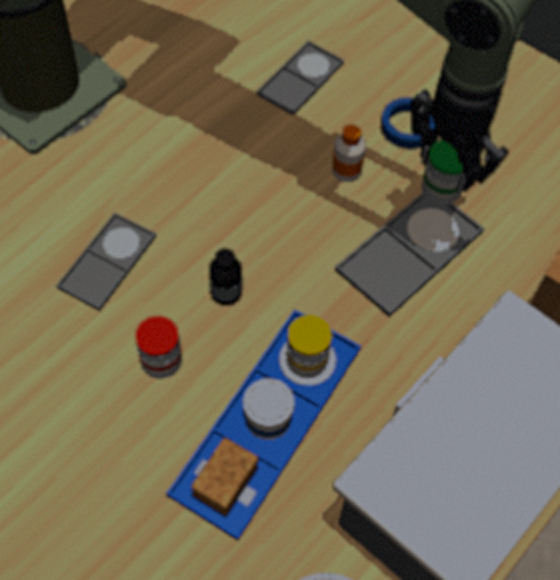

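Green tin is held upright above the grey disc bay.

>>> send_rows(
  commands=[
    [0,[3,0,-40],[0,0,0]],
    [0,[0,0,-35],[0,0,0]],
    [0,[0,0,-10],[0,0,0]],
    [0,[0,0,-2],[0,0,0]],
    [0,[0,0,0],[0,0,0]],
    [0,[0,0,0],[0,0,0]],
  ],
)

```text
t: 20.65
ee_pos: [605.6, 198.9, 38.8]
ee_rot: [0.999, -0.032, 0.002, -0.0]
contact_force: [-0.8, -0.3, -1.2]
grip_width: 53.0
```

>>> send_rows(
  commands=[
    [0,[-1.5,0,-5],[0,0,0]],
    [0,[0,0,-2],[0,0,0]],
    [0,[0,0,-1.5],[0,0,0]],
    [0,[0,0,0],[0,0,0]],
    [0,[0,0,0],[0,0,0]],
  ],
)

```text
t: 21.15
ee_pos: [602.4, 198.8, 29.0]
ee_rot: [1.0, -0.031, 0.0, -0.0]
contact_force: [-3.6, -1.2, 5.4]
grip_width: 52.8
```

>>> send_rows(
  commands=[
    [1,[0,0,0],[0,0,0]],
    [1,[0,0,0],[0,0,0]],
    [1,[0,0,0],[0,0,0]],
    [1,[0,0,0],[0,0,0]],
    [1,[0,0,30],[0,0,0]],
    [1,[0,0,45],[0,0,0]],
    [1,[0,0,45],[0,0,0]],
    [1,[-38,0,0],[0,0,0]],
    [1,[-38,0,0],[0,0,0]],
    [1,[-38,0,0],[0,0,0]],
    [1,[-40,0,0],[0,0,0]],
    [1,[0,0,0],[0,0,0]],
  ],
)

```text
t: 22.35
ee_pos: [441.4, 198.3, 145.6]
ee_rot: [1.0, -0.031, -0.004, 0.001]
contact_force: [-0.2, -0.3, 0.2]
grip_width: 85.6
```

>>> send_rows(
  commands=[
    [1,[0,0,0],[0,0,0]],
    [1,[0,0,0],[0,0,0]],
  ],
)

```text
t: 22.55
ee_pos: [449.9, 198.9, 148.6]
ee_rot: [0.999, -0.032, 0.001, -0.0]
contact_force: [0.7, 0.4, -0.1]
grip_width: 85.8
```

```bash
python3 pic.py 9 scene top; python3 - <<'E'
from h import *
for n,b in(("top",(190,130,235,180)),("scene",(340,170,400,215))):
    i=cv2.imread(f"pics/{n}9.png");m=cv2.inRange(cv2.cvtColor(i,cv2.COLOR_BGR2HSV),(50,100,60),(80,255,255))
    q=blobs(i,m,b)
    if q: (x,y),a,_=cv2.fitEllipse(q[0]);print(n,(x,y),onz(n,x,y,74).round(1))
E
```

```text
top (206.0247344970703, 151.2407989501953) [602.1 199.5  74. ]
scene (369.7800598144531, 190.09469604492188) [602.8 197.8  74. ]
```

View pics/scene9z.png

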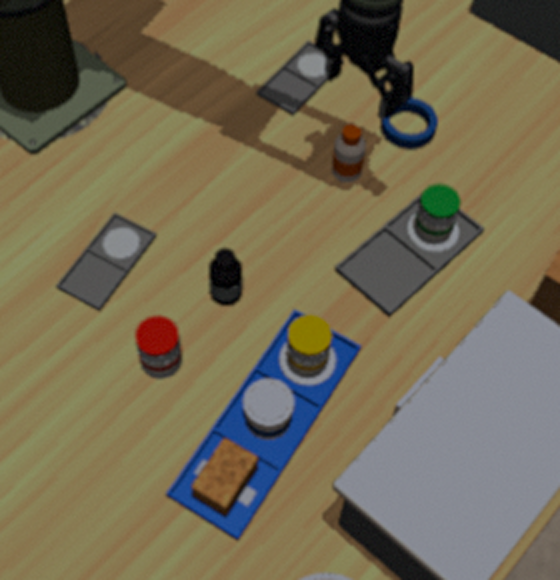

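Green tin is at (602.5,198.5), about 1.5 mm from the disc centre and upright. Next, the glue bottle.

>>> send_rows(
  commands=[
    [1,[-1,-0.5,-40],[0,0,0]],
    [1,[0,0,-40],[0,0,0]],
    [1,[0,0,-30],[0,0,0]],
    [1,[0,0,-13],[0,0,0]],
    [1,[0,0,0],[0,0,0]],
    [0,[0,0,0],[0,0,0]],
    [0,[0,0,0],[0,0,0]],
    [0,[0,0,0],[0,0,0]],
    [0,[0,0,0],[0,0,0]],
    [0,[0,0,0],[0,0,0]],
  ],
)

```text
t: 23.65
ee_pos: [449.2, 198.7, 26.9]
ee_rot: [1.0, -0.031, 0.002, -0.001]
contact_force: [0.1, 0.4, 6.2]
grip_width: 42.6
```

>>> send_rows(
  commands=[
    [0,[0,0,20],[0,0,0]],
    [0,[0,0,40],[0,0,0]],
    [0,[0,0,30],[0,0,0]],
    [0,[37,-24,0],[0,0,0]],
    [0,[37,-24,0],[0,0,0]],
    [0,[37,-24,0],[0,0,0]],
    [0,[37,-24,0],[0,0,0]],
    [0,[0,0,0],[0,0,0]],
    [0,[0,0,0],[0,0,0]],
    [0,[0,0,0],[0,0,0]],
  ],
)

```text
t: 24.65
ee_pos: [593.9, 102.7, 114.4]
ee_rot: [1.0, -0.031, -0.001, -0.0]
contact_force: [-0.1, 0.3, -2.0]
grip_width: 42.6
```

```bash
python3 pic.py 10 scene
```

```text
(no output)
```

View pics/scene10z.png

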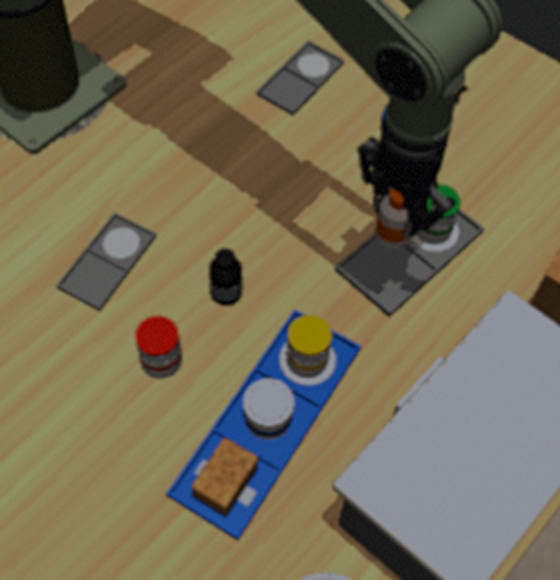

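>>> send_rows(
  commands=[
    [0,[3.5,0,-35],[0,0,0]],
    [0,[0,0,-30],[0,0,0]],
    [0,[0,0,-10],[0,0,0]],
    [0,[0,0,0],[0,0,0]],
    [0,[0,0,0],[0,0,0]],
    [0,[0,0,0],[0,0,0]],
  ],
)

```text
t: 25.3
ee_pos: [600.4, 102.5, 42.0]
ee_rot: [1.0, -0.031, 0.002, -0.0]
contact_force: [1.1, 0.4, -1.8]
grip_width: 42.6
```

>>> send_rows(
  commands=[
    [0,[-1.5,0,-6],[0,0,0]],
    [0,[0,0,-2],[0,0,0]],
    [0,[0,0,-1],[0,0,0]],
    [0,[0,0,0],[0,0,0]],
    [0,[0,0,0],[0,0,0]],
  ],
)

```text
t: 25.8
ee_pos: [597.2, 102.2, 31.0]
ee_rot: [1.0, -0.032, -0.0, 0.0]
contact_force: [-1.1, 0.0, 0.4]
grip_width: 42.5
```

>>> send_rows(
  commands=[
    [0,[0,0,-0.7],[0,0,0]],
    [0,[0,0,0],[0,0,0]],
    [0,[0,0,0],[0,0,0]],
  ],
)

```text
t: 26.1
ee_pos: [597.2, 102.2, 31.0]
ee_rot: [1.0, -0.032, -0.0, 0.0]
contact_force: [-3.9, -0.1, 5.0]
grip_width: 42.6
```

Contact. Releasing, lifting, and backing off clear of the view.

>>> send_rows(
  commands=[
    [1,[0,0,0],[0,0,0]],
    [1,[0,0,0],[0,0,0]],
    [1,[0,0,0],[0,0,0]],
    [1,[0,0,0],[0,0,0]],
    [1,[0,0,25],[0,0,0]],
    [1,[0,0,45],[0,0,0]],
    [1,[0,0,45],[0,0,0]],
    [1,[0,0,45],[0,0,0]],
    [1,[-40,0,20],[0,0,0]],
    [1,[-40,0,20],[0,0,0]],
    [1,[-40,0,0],[0,0,0]],
    [1,[-40,0,0],[0,0,0]],
  ],
)

```text
t: 27.3
ee_pos: [436.4, 102.2, 231.1]
ee_rot: [0.999, -0.032, 0.001, -0.0]
contact_force: [0.1, 0.1, 1.0]
grip_width: 85.6
```

>>> send_rows(
  commands=[
    [1,[-40,0,0],[0,0,0]],
    [1,[0,0,0],[0,0,0]],
    [1,[0,0,0],[0,0,0]],
    [1,[0,0,0],[0,0,0]],
  ],
)

```text
t: 27.7
ee_pos: [398.5, 102.2, 230.8]
ee_rot: [0.999, -0.032, 0.001, -0.0]
contact_force: [0.4, -0.3, 0.1]
grip_width: 85.7
```

```bash
python3 pic.py 11 scene top; python3 - <<'E'
from h import *
def go(name,n,b,lo,hi,z):
    i=cv2.imread(f"pics/{n}11.png");m=cv2.inRange(cv2.cvtColor(i,cv2.COLOR_BGR2HSV),lo,hi)
    q=blobs(i,m,b,12)
    if q: (x,y),a,_=cv2.fitEllipse(q[0]);print(name,n,onz(n,x,y,z).round(1))
o=((8,120,100),(22,255,255),94)
X=[597.5,102.5,94]
for n in("top","scene"):
    u,v=proj(n,X).astype(int);go("glue",n,(u-12,v-12,u+12,v+(12 if n=="top" else 5)),*o)
go("red","top",(350,185,390,225),(0,180,80),(8,255,255),70)
E
```

```text
glue top [597.1 101.8  94. ]
glue scene [596.5 101.6  94. ]
red top [ 469.1 -196.1   70. ]
```

View pics/scene11z.png

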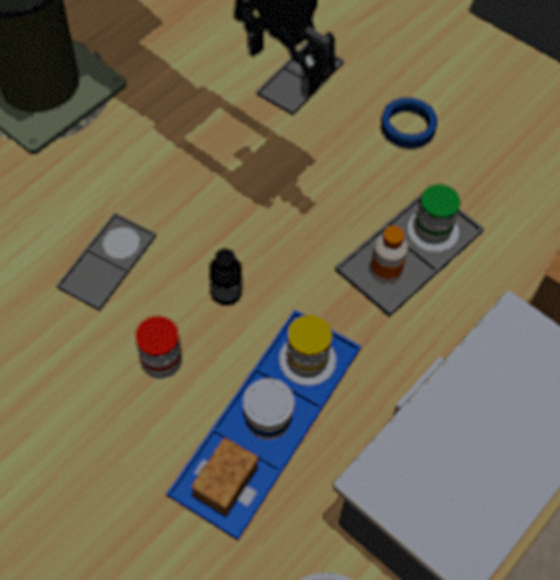

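View pics/top11z.png

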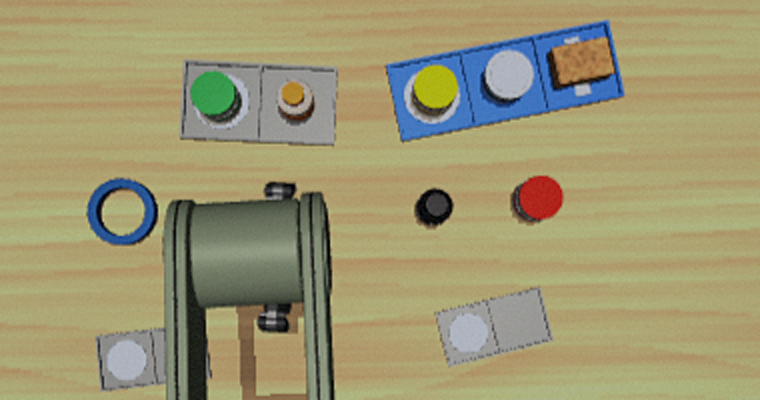

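All five things are upright or flat in their bays. The red tin (540,198), oil bottle (435,206) and tape (122,211) haven't moved, and the arm is clear at z 230. Handing in.

```bash
python3 -c "
from bench import finish_job
print(finish_job())"
```

```text
the job is handed in; nothing more can be done
None
```

Both touch-up kits are made up and the job is handed in, at about 28 s of the 120 s allowed. I placed them in the order asked: yellow tin, filler tub and sanding block in the blue tray, then green tin and glue bottle in the largest grey tray (about 101 x 197 mm; the other two measure about 71 x 138 mm).

- **Position:** In the last pictures each thing stands upright or flat within about 2 mm of the middle of its bay. The block is sole down on the bar and square to the tray to about 0.6 degrees.
- **Left alone:** The red tin measured the same as at the start. The black bottle and the tape look unmoved by eye in both views.
- **Forces:** Wrist force readings stayed within about 6 N at the end of each move, and the arm was clear of everything at hand-in.
- **Disagreements:**
  - The two cameras differ by up to about 3 mm on the block's position and 1–2 mm on the tins. That is about what the calibration error allows.
  - Before I moved anything, the tub's height came out at 59 mm from the two views against the true 50 mm. I put that down to the scene mask catching part of its side, so I used the top view for it. I checked the placed tub by measurement in the top view only, and by eye in the scene view.

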